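Gauge a fired collar's bore on the taper and sort it into the basin of its size

TASK

Take the clay collar that lies on the green square of the board, slide it down the tapered gauge until it stops, and press it home there gently and squarely, with a light steady push of about 5 to 8 N, so that you can read which colour band its lower edge has stopped at. Then lift it off and set it down flat in the basin of that colour, without dropping it. Leave the other two collars, the hammer and the hexagonal tile where they lie, and do not force the collar on the gauge: it is brittle.

Things in the scene. Friction and masses are not known exactly. Their poses are not given: they have to be found in the camera images.
- collar_1: a fired terracotta pipe collar: a plain ring 60 mm across and 18 mm tall, 50 to 100 g, lying flat on the board. The bore lies between 35 and 45 mm and differs from collar to collar; only the gauge tells it. Origin at the centre of its underside, z along its axis. Brittle: it cracks if pushed on the taper with over about 12 N (wedging: it bears on it with up to 3 times the push)
- collar_2: a fired terracotta pipe collar: a plain ring 60 mm across and 18 mm tall, 50 to 100 g, lying flat on the board. The bore lies between 35 and 45 mm and differs from collar to collar; only the gauge tells it. Origin at the centre of its underside, z along its axis. Brittle: it cracks if pushed on the taper with over about 12 N (wedging: it bears on it with up to 3 times the push)
- collar_3: a fired terracotta pipe collar: a plain ring 60 mm across and 18 mm tall, 50 to 100 g, lying flat on the board. The bore lies between 35 and 45 mm and differs from collar to collar; only the gauge tells it. Origin at the centre of its underside, z along its axis. Brittle: it cracks if pushed on the taper with over about 12 N (wedging: it bears on it with up to 3 times the push)
- green_square (a point): centre of the green glazed square (86 mm) let flush into the top of the board, 18 mm above the bench, where the collar to be gauged lies. The other two collars lie 100 mm and 200 mm from it along the board; x points along the board towards them, z up
- board: the wooden ware board under the collars, fixed: 310 x 100 x 18 mm, origin at the centre of its underside, x along its length (the green square is 100 mm from its centre towards -x), z up. The collars lie on its top, 18 mm above the bench
- gauge: the bore gauge, fixed: an upright aluminium taper 100 mm high, its flange (100 mm across, 12 mm thick) bolted to the bench. Origin on the axis at the underside, z up. Diameter 28 mm at height 93 mm, 1 mm more for each 3 mm down; above 93 mm a blunt nose. Three painted bands between black lines, 12 mm each. A collar off the axis bears on one side first and feels a side force of some N
- red_band (a point): on the gauge's axis at mid-height of the red band, 69 mm up, where the taper is 36 mm across. The band spans 63 to 75 mm: a collar is of this size if its lower edge, square and home, stops within it (a push of 5 N sinks it about 1.5 mm lower)
- yellow_band (a point): on the gauge's axis at mid-height of the yellow band, 57 mm up, where the taper is 40 mm across. The band spans 51 to 63 mm: a collar is of this size if its lower edge, square and home, stops within it (a push of 5 N sinks it about 1.5 mm lower)
- blue_band (a point): on the gauge's axis at mid-height of the blue band, 45 mm up, where the taper is 44 mm across. The band spans 39 to 51 mm: a collar is of this size if its lower edge, square and home, stops within it (a push of 5 N sinks it about 1.5 mm lower)
- basin_red: an open round red plastic basin, fixed, for collars that stop at the red band: flat floor 4 mm thick and about 65 mm in radius inside, wall flaring to 79 mm outer radius at the rim, 34 mm high. Origin at the centre of its underside, z up. Basins change places from run to run
- basin_yellow: an open round yellow plastic basin, fixed, for collars that stop at the yellow band: flat floor 4 mm thick and about 65 mm in radius inside, wall flaring to 79 mm outer radius at the rim, 34 mm high. Origin at the centre of its underside, z up. Basins change places from run to run
- basin_blue: an open round blue plastic basin, fixed, for collars that stop at the blue band: flat floor 4 mm thick and about 65 mm in radius inside, wall flaring to 79 mm outer radius at the rim, 34 mm high. Origin at the centre of its underside, z up. Basins change places from run to run
- hammer: a tile cutter's hammer lying on the bench, 200 mm long with a steel head 135 mm across at its +x end, 22 mm high. Origin on the bench under the middle of its length. Not needed; leave it alone
- hex_tile: a loose hexagonal clay tile, 100 mm over its corners, 14 mm thick, lying on the bench. Origin at the centre of its underside. Not needed; leave it alone
Things that resemble listed ones, but are neither listed nor needed, are in the scene too. What is shaped like the collar_1 but pink or white is not meant.

How it is judged:
By the outcome, as a careful person would: the job done as asked, in the order asked, and still so for the second after the job is handed in, with the robot touching nothing.
It also fails if it takes over 61 s, if anything falls off the work surface, if the arm or the gripper's body presses on something with over 40 N, if the wrist force passes 120 N, or if a joint passes its speed limit or range.

ROBOT

A 6-joint arm with a two-finger parallel gripper is mounted at the origin on the work surface. World frame = base frame: x ahead of the robot, y to its left, z up, the work surface at z = 0. Lengths are in mm, angles in rad, forces in N, time in s.
With the tool pointing down it reaches from about 350 to 775 mm from the base axis. Payload 7.3 kg.
Tool frame: the origin (TCP) lies midway between the tips of the shut fingers; the grasp point (between the pads) lies 19 mm behind it; z points along the fingers, y is the line along which they close (so a half turn about z gives the same grasp; the last joint's range is limited). The gripper opens to 92 mm and grips with 3 to 60 N. Pads are 19 mm wide; open, the fingers measure 130 mm over their backs; the gripper's body (75 mm by 190 mm) begins 47 mm behind the grasp point.
Start: joints at [1.098, 0.342, 1.524, -0, 1.275, -0.146], TCP at [168.518, 497.239, 226.741] pointing down, gripper open.
Joint ranges: [-2.53, 2.53], [-0.77, 2.02], [0.04, 2.7], [-1, 4.14], [0.28, 2.66], [-3.11, 3.11]. Speed limits (rad/s): [2.57, 2.57, 3.14, 3.14, 3.14, 3.14].

INTERFACE

Orientations are given as [roll, pitch, yaw] about the fixed x, y, z axes, in that order (R = Rz(yaw) Ry(pitch) Rx(roll)).
In Python, from plant import get_obs, capture, camera_model, close_job, search_frame, regions_of, pinpoint gives the robot as it stands. The module is installed in compiled form; this text tells all that it offers.
- The arm moves only by the shell command python3 -m pendant 'ROWS'. ROWS is JSON, one flat list of numbers, 7 for each row, row after row: the shift along the tool's x, y, z in units of 30 mm (1.0 is 30 mm), then the turn, a rotation vector about the tool's x, y, z in units of 4 degrees (1.0 is 4 degrees), then the closure, from -1 (fully open) to 1 (shut), so that 0 is half open. In form: [dx, dy, dz, wx, wy, wz, gripper, dx, dy, dz, wx, wy, wz, gripper, ...]. A call has 1 to 12 rows; each row shifts and turns the commanded pose from where the row before left it, along the tool's axes as they then stand; what a row does not reach is not made up. A row lasts 1/10 s, in which the tool goes at most 50 mm and 8.59 degrees, less where a joint would pass 70% of its speed; a pose out of reach is approached as far as the arm can. A call with a number of a shift or a turn outside -1 to 1 is refused whole. A call with a gripper value outside its range is refused whole. The fingers move at their own pace and stop on an object; the grip force is fixed at half the most. Time passes only in rows, so rows that do not move let the fingers close. It gives the time, the measured TCP pose, the force, the opening and the grip force at its end, in the units of the state.
- get_obs(): the state, without advancing time (a new reading comes with each control period).
- capture(name): name is "side" or "top" or "wrist"; returns the picture (480x640x3 uint8, red, green, blue); there is no depth.
- camera_model(name): a dict with "fov_y" (degrees; the focal length in pixels is half the picture's height over the tangent of half this angle, whatever the lens; pixels are square), "cx", "cy" (the principal point, pixels), "pose" (4x4, takes a point from camera to world coordinates). Camera axes: x right, y up, looking along -z (the intrinsics and any distortion apply to the point x, -y, -z); pixel columns grow to the right and rows downward; lengths in mm; the calibration is good to about 2 mm. The wrist camera is an equidistant fisheye: a pixel r from the principal point sees the ray r / f radians off the axis. A picture is of the moment at which its call begins: read the wrist's pose just before it. camera_model takes no time and is no camera call; for the wrist camera it gives the pose at the moment of the call.
- close_job(): hands the job in; it is judged then, once.
Trained networks look in the newest picture that a camera, given by its name, has taken for a name from the list of things; names that differ only in an ending like _2 or _b are one class to them, and where a whole thing is asked for, a point or a joint stands for the part that bears it (a point fixed in the world has none). Each returns a list of dicts, best first, with "score" (0 to 1); they miss things now and then, are a little off and sometimes report something else, mostly with a low value. They report only what shows in the picture. A call takes as long as a camera call. They do not tell look-alikes from the thing itself.
- search_frame(camera, thing): "location" ([column, row] in pixels, amid what is visible of it).
- regions_of(camera, thing): "pixels" (480x640 bool, what is visible of it) and "location" ([column, row] in pixels, amid what is visible of it).
- pinpoint(camera, thing): "location" ([column, row] in pixels: a listed point, or the origin of a listed thing).
The state is a dict: "time": time; "joint_positions": joint angles; "dq": joint speeds; "tau": joint torques, N m; "tool_pos": TCP position; "tcp_rot": TCP orientation; "contact_force": force on the tool from outside, world axes, zero at the start; "moment": the same for the moment, N m; "grip_width": finger opening in mm; "finger_force": force on a finger pad.
Only numpy, scipy, OpenCV 4.12 (cv2) and the standard library are available. Lean on these libraries where they do the work, as an engineer would, in place of code of your own. Each camera call takes 0.05 s, during which the arm holds its last target. There are 200 camera calls.

## Working session

There is one attempt and no reset: what is moved stays moved. The work goes in short steps, Python scripts to look and compute and a shell command to move; the robot and the scene stay as the last step left them, time stands still between calls to the robot, and variables do not carry over. Pictures are saved under pics/ and viewed, at most 10 in all, crops included, and the job is handed in when it is done.

```bash
mkdir -p pics
cat > h.py <<'E'
import numpy as np, cv2
from plant import *
def ray(cam,uv,m=None):
    m=m or camera_model(cam); f=240/np.tan(np.radians(m['fov_y'])/2)
    x=(uv[0]-m['cx']);y=(uv[1]-m['cy'])
    if cam=='wrist':
        r=np.hypot(x,y);t=r/f;s=np.sin(t)/max(r,1e-9);d=np.array([x*s,-y*s,-np.cos(t)])
    else: d=np.array([x/f,-y/f,-1.])
    P=np.array(m['pose']);return P[:3,3],P[:3,:3]@d
def at(cam,uv,z,m=None):
    o,d=ray(cam,uv,m);return o+d*(z-o[2])/d[2]
E
python3 - <<'E'
from h import *
for c in ('top','side'):
    cv2.imwrite(f'pics/{c}0.png',capture(c)[:,:,::-1])
    m=camera_model(c);print(c,{k:v for k,v in m.items() if k!='pose'},np.round(m['pose'],2).tolist())
z=dict(collar_1=18,green_square=18,board=0,gauge=0,red_band=69,yellow_band=57,blue_band=45,basin_red=0,basin_yellow=0,basin_blue=0,hammer=0,hex_tile=0)
for c in ('top',):
  for k,h in z.items():
    for r in pinpoint(c,k)[:4]: print(c,k,round(r['score'],2),np.round(r['location']),np.round(at(c,r['location'],h)))
print(get_obs())
E
```

```text
top {'fov_y': 49.50258087745631, 'cx': 321.57490117251115, 'cy': 242.54680267278687} [[-0.0, 1.0, -0.08, 396.25], [-1.0, -0.0, 0.0, 13.18], [-0.0, 0.08, 1.0, 1169.78], [0.0, 0.0, 0.0, 1.0]]
side {'fov_y': 48.08094636133039, 'cx': 319.0996716990937, 'cy': 244.48184518206776} [[0.98, 0.14, -0.16, 287.3], [-0.21, 0.63, -0.75, -969.59], [-0.0, 0.77, 0.64, 943.12], [0.0, 0.0, 0.0, 1.0]]
top collar_1 0.92 [183. 200.] [588. 322.  18.]
top collar_1 0.79 [204. 346.] [266. 272.  18.]
top collar_1 0.7 [189. 284.] [400. 305.  18.]
top collar_1 0.64 [182. 242.] [494. 322.  18.]
top green_square 0.84 [187. 288.] [393. 310.  18.]
top board 0.82 [189. 242.] [495. 311.   0.]
top gauge 0.68 [314. 263.] [447.  29.   0.]
top gauge 0.17 [312. 260.] [454.  36.   0.]
top red_band 0.62 [312. 259.] [452.  33.  69.]
top yellow_band 0.69 [312. 261.] [449.  35.  57.]
top blue_band 0.6 [310. 262.] [446.  37.  45.]
top blue_band 0.16 [294. 139.] [718.  72.  45.]
top basin_red 0.25 [189. 286.] [397. 310.   0.]
top basin_yellow 0.75 [383. 176.] [ 643. -127.    0.]
top basin_blue 0.7 [512. 252.] [ 470. -416.    0.]
top hammer 0.55 [294. 140.] [729.  75.   0.]
top hex_tile 0.83 [117. 222.] [540. 475.   0.]
{'time': 0.7, 'joint_positions': array([ 1.09797915e+00,  3.41969094e-01,  1.52412094e+00, -8.80439611e-06,
        1.27537326e+00, -1.45999775e-01]), 'dq': array([-2.56016372e-05,  6.19862820e-04, -1.28459097e-04,  1.78715927e-03,
       -5.96551951e-05, -2.92116604e-03]), 'tau': array([ 9.43290652e-04, -4.31020045e+01, -2.44453883e+01,  7.20198685e-02,
        4.77273844e-02,  1.12456396e-04]), 'tool_pos': array([168.53024735, 497.2328056 , 226.74924098]), 'tcp_rot': array([3.14146589e+00, 2.71538690e-05, 2.81477781e+00]), 'contact_force': array([-0.53240227, -0.53522361,  0.13218023]), 'moment': array([-0.01159483, -0.00950328,  0.00698167]), 'finger_force': 0.0, 'grip_width': 92.18543905784524}
```

View pics/top0.png

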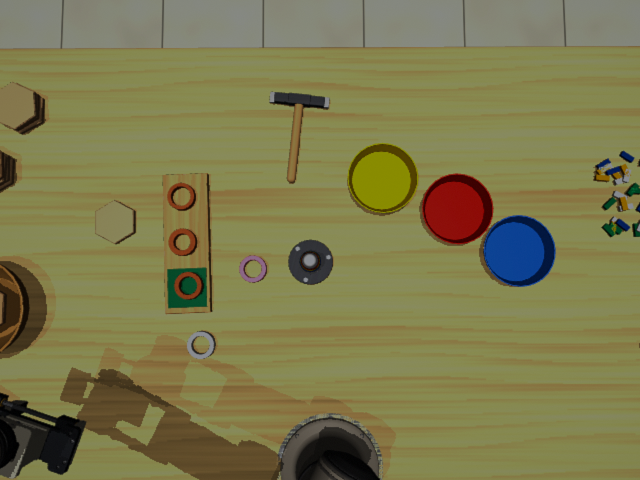

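View pics/side0.png

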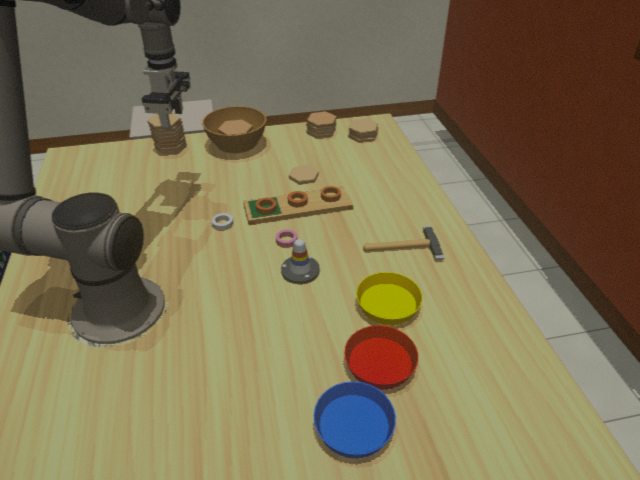

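The collar candidates in the top view are terracotta rings at (182,196), (182,242) and (188,286), plus a pink ring at (253,268) and a white one at (201,345). Only (188,286) is terracotta and lies on the green square, so that is the one to take. Next I refine its position and confirm it in a crop.

```bash
cat > seg.py <<'E'
from h import *
def fit(c,thing,hint,z):
    rs=regions_of(c,thing); r=min(rs,key=lambda r:np.hypot(*(np.array(r['location'])-hint)))
    m=r['pixels'].astype(np.uint8); k=cv2.findContours(m,cv2.RETR_EXTERNAL,cv2.CHAIN_APPROX_NONE)[0]
    k=max(k,key=cv2.contourArea)[:,0,:]
    w=np.array([at(c,p,z)[:2] for p in k]);(x,y),rr=cv2.minEnclosingCircle(w.astype(np.float32))
    A=np.c_[2*w,np.ones(len(w))];s=np.linalg.lstsq(A,(w**2).sum(1),rcond=None)[0]
    return np.round([x,y,rr,s[0],s[1],np.sqrt(s[2]+s[0]**2+s[1]**2)],1),r['score'],cv2.minAreaRect(w.astype(np.float32))
E
python3 - <<'E'
from seg import *
im=capture('top');capture('side')
cv2.imwrite('pics/crop.png',cv2.resize(im[160:330,140:350],None,fx=3,fy=3,interpolation=2)[:,:,::-1])
for a in [('top','collar_1',(188,286),36),('side','collar_1',(265,205),36),('top','gauge',(312,262),12),('side','gauge',(300,265),12),('top','board',(188,242),18),('top','basin_red',(457,210),34),('top','basin_yellow',(383,178),34),('top','basin_blue',(518,250),34),('side','basin_red',(382,358),34),('side','basin_yellow',(389,300),34),('side','basin_blue',(355,420),34)]:
    try: print(a,*fit(*a))
    except Exception as e: print(a,e)
E
```

```text
('top', 'collar_1', (188, 286), 36) [399.5 303.4  30.4 398.7 303.5  28.9] 0.86 ((398.2494812011719, 304.33966064453125), (56.43170928955078, 58.621192932128906), 0.8331218361854553)
('side', 'collar_1', (265, 205), 36) [394.4 296.9  42.  397.6 297.4  36.8] 0.8 ((397.1612243652344, 296.0522155761719), (80.37567901611328, 60.95648956298828), 81.46626281738281)
('top', 'gauge', (312, 262), 12) [449.1  39.   49.9 449.2  38.8  48.5] 0.65 ((449.2479248046875, 38.81336212158203), (97.93810272216797, 95.70772552490234), 89.74714660644531)
('side', 'gauge', (300, 265), 12) [453.2  68.6  85.1 450.9  61.1  63.4] 0.93 ((455.1408386230469, 68.28604125976562), (168.56321716308594, 95.20257568359375), 77.81424713134766)
('top', 'board', (188, 242), 18) [492.7 312.2 161.7 492.5 312.  117.9] 0.63 ((493.384033203125, 313.68133544921875), (312.0487976074219, 105.22151184082031), 2.0962283611297607)
('top', 'basin_red', (457, 210), 34) [ 563.1 -286.    79.9  563.3 -286.    77.9] 0.84 ((562.8892822265625, -286.14520263671875), (157.4214630126953, 154.94227600097656), 62.58711242675781)
('top', 'basin_yel
[... 229 characters left out ...]
 79.2  470.9 -419.2   76.8] 0.75 ((471.6446533203125, -418.5789489746094), (153.65602111816406, 153.39401245117188), 89.74708557128906)
('side', 'basin_red', (382, 358), 34) [ 561.1 -288.5   84.8  562.8 -287.5   79.5] 0.79 ((560.8834838867188, -286.8189392089844), (163.44627380371094, 154.0946044921875), 42.60881042480469)
('side', 'basin_yellow', (389, 300), 34) [ 629.9 -126.7   88.   631.5 -126.5   82.3] 0.61 ((633.0519409179688, -127.0940170288086), (171.13572692871094, 154.6458740234375), 77.80531311035156)
('side', 'basin_blue', (355, 420), 34) [ 469.7 -419.1   81.9  469.7 -418.7   78.5] 0.57 ((468.8126525878906, -417.2296142578125), (158.0078125, 155.61557006835938), 32.21552658081055)
```

View pics/crop.png

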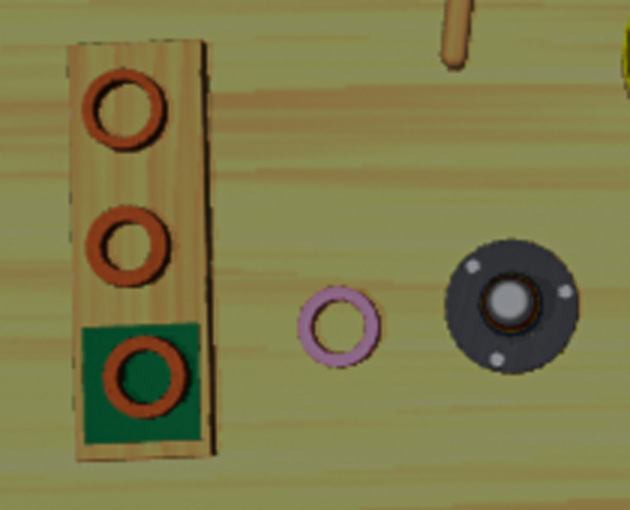

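The crop confirms it: the terracotta ring on the green square is at about top-view pixel (188,286). The collar is near (399,304) and the gauge near (449,39). I'll move over the collar.

```bash
python3 -m pendant '[0,0,0.4,0,0,-1,-1, 0,0,0.4,0,0,-1,-1, 0,0,0.4,0,0,-1,-1, 0,0,0.4,0,0,-1,-1, 0,0,0.4,0,0,-1,-1, 0,0,0,0,0,-0.2,-1]'
python3 -m pendant '[-0.93,-0.84,0,0,0,0,-1, -0.93,-0.84,0,0,0,0,-1, -0.93,-0.84,0,0,0,0,-1, -0.93,-0.84,0,0,0,0,-1, -0.93,-0.84,0,0,0,0,-1, -0.93,-0.84,0,0,0,0,-1, -0.93,-0.84,0,0,0,0,-1, -0.93,-0.84,0,0,0,0,-1, 0,0,0,0,0,0,-1, 0,0,0,0,0,0,-1]'
cat > go.py <<'E'
from h import *
from scipy.spatial.transform import Rotation as R
def go(t,yaw=None):
    o=get_obs();M=R.from_euler('xyz',o['tcp_rot'])
    print('t',round(o['time'],2),'pos',np.round(o['tool_pos'],1),'rpy',np.round(o['tcp_rot'],3),'F',np.round(o['contact_force'],1),'w',round(o['grip_width'],1),'ff',round(o['finger_force'],1))
    if t is not None: print('units',np.round(M.inv().apply(np.array(t)-o['tool_pos'])/30,3), 'turn',np.round((M.inv()*R.from_euler('xyz',[np.pi,0,yaw if yaw is not None else o['tcp_rot'][2]])).as_rotvec()/np.radians(4),2))
E
python3 - <<'E'
from seg import *
from go import go
go(None)
im=capture('wrist');cv2.imwrite('pics/w1.png',im[:,:,::-1])
print(np.round(camera_model('wrist')['pose'],2).tolist())
r=regions_of('wrist','collar_1')
for q in r: print(q['score'],q['location'],at('wrist',q['location'],36))
print(fit('wrist','collar_1',np.array(min(r,key=lambda q:np.hypot(*(at('wrist',q['location'],36)[:2]-[399,304])))['location']),36))
E
```

```text
time: 1.95
tool_pos: [168.1, 496.4, 165.3]
tcp_rot: [-3.139, -0.002, -3.104]
contact_force: [0.4, 1.0, -0.4]
grip_width: 91.8
finger_force: 0.0
time: 2.95
tool_pos: [399.3, 303.6, 167.2]
tcp_rot: [3.141, 0.0, -3.108]
contact_force: [-0.4, -0.4, -0.2]
grip_width: 92.0
finger_force: 0.0
t 2.95 pos [399.3 303.6 167.2] rpy [ 3.141  0.    -3.108] F [-0.4 -0.4 -0.2] w 92.0 ff 0.0
[[-0.03, -0.97, -0.25, 331.17], [1.0, -0.03, -0.01, 301.63], [0.0, -0.25, 0.97, 323.75], [0.0, 0.0, 0.0, 1.0]]
0.86 [155.6, 264.6] [429.01206602 167.20563818  36.        ]
0.8 [317.7, 248.7] [409.49810133 306.97083001  36.        ]
0.6 [330.8, 350.8] [503.55747335 322.23717276  36.        ]
0.56 [280.5, 53.9] [255.83993028 272.80878096  36.        ]
(array([394.2, 307.4,  30.4, 394.3, 307.1,  29.4]), 0.8, ((394.161865234375, 307.2448425292969), (59.44956970214844, 58.26112365722656), 2.056450605392456))
```

View pics/w1.png

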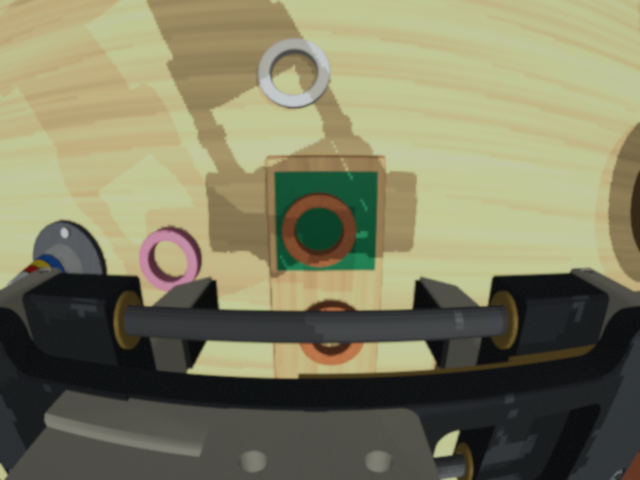

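The wrist picture shows the target ring at (319,230) on the green square, with the next collar at (330,345). I'll refine its centre by colour in both cameras.

```bash
cat > ell.py <<'E'
from h import *
def ring(c,hint,z,rad):
    im=capture(c);m0=camera_model(c);hsv=cv2.cvtColor(im,cv2.COLOR_RGB2HSV)
    m=(((hsv[...,0]<14)|(hsv[...,0]>172))&(hsv[...,1]>130)&(hsv[...,2]>50)).astype(np.uint8)
    yy,xx=np.mgrid[:480,:640];m[np.hypot(xx-hint[0],yy-hint[1])>rad]=0
    m=cv2.morphologyEx(m,cv2.MORPH_OPEN,np.ones((2,2)))
    k=max(cv2.findContours(m,cv2.RETR_EXTERNAL,cv2.CHAIN_APPROX_NONE)[0],key=cv2.contourArea)
    w=np.array([at(c,p,z,m0)[:2] for p in cv2.convexHull(k)[:,0,:]],np.float32)
    e=cv2.fitEllipse(w);(x,y),r=cv2.minEnclosingCircle(w);return np.round([*e[0],*e[1],x,y,r],1)
E
python3 - <<'E'
from ell import *
for z in(30,36): print(ring('top',(188,286),z,22),ring('wrist',(319,230),z,48))
E
```

```text
Traceback (most recent call last):
  File "ell.py", line 7, in ring
    k=max(cv2.findContours(m,cv2.RETR_EXTERNAL,cv2.CHAIN_APPROX_NONE)[0],key=cv2.contourArea)
ValueError: max() iterable argument is empty
```

```bash
sed -i "s/def ring(c,hint,z,rad):/def ring(c,hint,z,rad,im=None):/; s/    im=capture(c);m0/    im=capture(c) if im is None else im;m0/" ell.py
python3 - <<'E'
from ell import *
t=cv2.imread('pics/top0.png')[:,:,::-1].copy()
for z in(30,36): print(ring('top',(188,286),z,22,t),ring('wrist',(319,230),z,48))
# gauge in wrist?
E
```

```text
[395.7 302.9  58.5  59.2 395.5 303.   29.7] [397.9 307.   59.   60.  397.9 307.   30.1]
[395.7 301.4  58.2  58.9 395.5 301.4  29.6] [396.5 306.9  57.9  58.8 396.5 306.9  29.5]
```

```bash
python3 -m pendant '[0.09,0.05,0.9,0,0,0,-1, 0,0,0.9,0,0,0,-1, 0,0,0.9,0,0,0,-1, 0,0,0.9,0,0,0,-1, 0,0,0.6,0,0,0,-1, 0,0,0.4,0,0,0,-1, 0,0,0.25,0,0,0,-1, 0,0,0,0,0,0,-1, 0,0,0,0,0,0,-1]'
python3 - <<'E'
from ell import *
from go import go
go((396.5,305,21))
cv2.imwrite('pics/w2.png',capture('wrist')[:,:,::-1])
E
```

```text
time: 4.15
tool_pos: [396.5, 305.6, 21.8]
tcp_rot: [3.141, 0.001, -3.105]
contact_force: [-0.4, -0.8, 0.6]
grip_width: 91.9
finger_force: 0.0
t 4.15 pos [396.5 305.6  21.8] rpy [ 3.141e+00  1.000e-03 -3.105e+00] F [-0.4 -0.8  0.6] w 91.9 ff 0.0
units [ 0.001 -0.021  0.028] turn [0.01 0.02 0.  ]
```

View pics/w2.png

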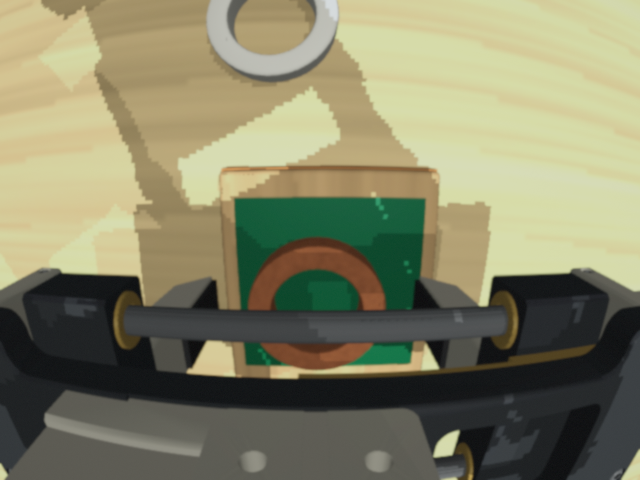

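The ring (cols 248–386) is centred between the fingers at (217,415). I'll close on it.

```bash
python3 -m pendant '[0,0,0,0,0,0,0.2, 0,0,0,0,0,0,0.4, 0,0,0,0,0,0,1, 0,0,0,0,0,0,1, 0,0,0,0,0,0,1, 0,0,0,0,0,0,1, 0,0,0,0,0,0,1]'
python3 - <<'E'
from ell import *
from go import go
go(None)
for z in (38,40): print(ring('wrist',(317,305),z-2,85))
E
```

```text
time: 4.9
tool_pos: [396.2, 305.3, 21.4]
tcp_rot: [3.141, 0.0, -3.105]
contact_force: [-0.0, -0.8, 2.0]
grip_width: 59.3
finger_force: 30.0
t 4.9 pos [396.2 305.3  21.4] rpy [ 3.141  0.    -3.105] F [-0.  -0.8  2. ] w 59.3 ff 30.0
[397.9 305.8  58.7  67.8 393.2 305.6  29.2]
[397.1 305.7  58.   67.2 392.3 305.5  28.8]
```

```bash
python3 -m pendant '[0,0,-0.2,0,0,0,1, 0,0,-0.6,0,0,0,1, 0,0,-0.9,0,0,0,1, 0,0,-0.9,0,0,0,1, 0,0,-0.9,0,0,0,1, 0,0,0,0,0,0,1]'
python3 -m pendant '[-0.11,-0.45,0,0,0,0,1, -0.22,-0.9,0,0,0,0,1, -0.22,-0.9,0,0,0,0,1, -0.22,-0.9,0,0,0,0,1, -0.22,-0.9,0,0,0,0,1, -0.22,-0.9,0,0,0,0,1, -0.22,-0.9,0,0,0,0,1, -0.11,-0.45,0,0,0,0,1, 0,0,0,0,0,0,1, 0,0,0,0,0,0,1]'
python3 - <<'E'
from h import *
from go import go
go((449,39,125))
im=capture('wrist');cv2.imwrite('pics/w3.png',im[:,:,::-1])
for k,z in (('gauge',0),('red_band',69),('yellow_band',57),('blue_band',45)):
    for r in pinpoint('wrist',k)[:2]: print(k,r['score'],r['location'],np.round(at('wrist',r['location'],z),1))
cv2.imwrite('pics/side1.png',capture('side')[:,:,::-1])
E
```

```text
time: 5.6
tool_pos: [397.9, 306.3, 129.7]
tcp_rot: [3.138, 0.006, -3.105]
contact_force: [0.2, 0.0, 0.0]
grip_width: 59.3
finger_force: 30.0
time: 6.6
tool_pos: [448.6, 118.1, 125.6]
tcp_rot: [3.141, -0.002, -3.106]
contact_force: [0.7, -0.2, -0.4]
grip_width: 59.3
finger_force: 30.0
t 6.6 pos [448.6 118.1 125.6] rpy [ 3.141e+00 -2.000e-03 -3.106e+00] F [ 0.7 -0.2 -0.4] w 59.3 ff 30.0
units [ 0.078 -2.636  0.02 ] turn [ 0.01 -0.02 -0.  ]
gauge 0.7 [219.6, 231.4] [447.   42.7   0. ]
red_band 0.76 [191.0, 256.0] [447.4  41.5  69. ]
yellow_band 0.82 [196.4, 250.6] [447.4  41.3  57. ]
blue_band 0.83 [201.6, 246.0] [447.6  41.2  45. ]
```

View pics/w3.png

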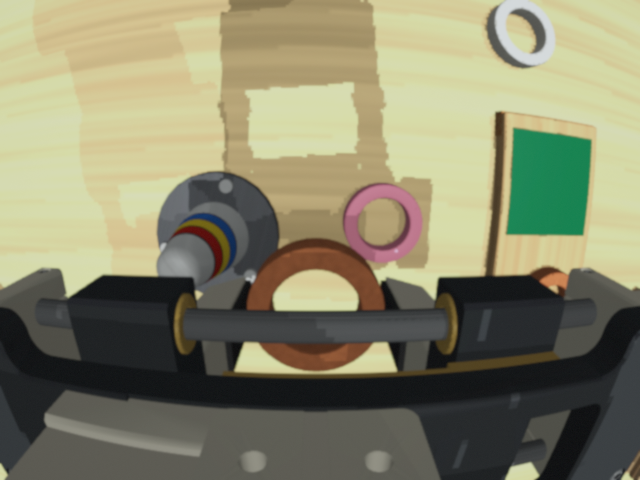

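The wrist view shows the gauge nose at (187,262), and the gripped ring spans about cols 247–386 and rows 239–370. I'll get the collar centre in the same camera frame, so the bias cancels.

Run:
```python
from h import *
from go import go
im=cv2.imread('pics/w3.png')[:,:,::-1].copy();m=camera_model('wrist');hsv=cv2.cvtColor(im,cv2.COLOR_RGB2HSV)
k=(((hsv[...,0]<14)|(hsv[...,0]>172))&(hsv[...,1]>120))
zb=122.4;zt=zb+18
rows=np.where(k[225:380,312:322].mean(1)>.5)[0]+225;print(rows.min(),rows.max(),[ (int(a),hsv[a,317].tolist()) for a in range(236,254,2)])
print('far top',at('wrist',(317,rows.max()+.5),zt,m),'near bot',at('wrist',(317,rows.min()-.5),zb,m))
kk=k.astype(np.uint8);kk[:,:240]=0;kk[:,395:]=0;kk[:225]=0;kk[380:]=0
c=np.vstack(cv2.findContours(kk,cv2.RETR_EXTERNAL,cv2.CHAIN_APPROX_NONE)[0])[:,0]
# fit silhouette: far half uses top rim, near half bottom rim; least squares centre with R=30
from scipy.optimize import least_squares
h=cv2.convexHull(c)[:,0].astype(float)
pt=np.array([at('wrist',p,zt,m)[:2] for p in h]);pb=np.array([at('wrist',p,zb,m)[:2] for p in h])
def f(q):
    return np.minimum(np.hypot(*(pt-q).T)-30, 0)*0+np.where(h[:,1]>315,np.hypot(*(pt-q).T)-30,np.where(h[:,1]<258,np.hypot(*(pb-q).T)-30,0))
s=least_squares(f,[448,118],loss='soft_l1');print(s.x,np.round(f(s.x),1))
```

```text
239 369 [(236, [21, 97, 142]), (238, [16, 120, 104]), (240, [10, 160, 78]), (242, [10, 155, 79]), (244, [10, 161, 79]), (246, [10, 159, 90]), (248, [11, 158, 129]), (250, [11, 158, 142]), (252, [11, 157, 130])]
far top [477.26479424 120.62794815 140.4       ] near bot [420.66412393 118.53250213 122.4       ]
[448.47168361 119.26477051] [ 0.  -2.  -1.7 -1.6 -1.5 -1.3 -1.2 -1.2 -1.1 -1.  -1.  -0.9 -0.9 -1.
 -0.9 -0.8 -1.   0.   0.   0.   0.   0.   0.   0.   0.  -1.3 -1.4 -1.9
 -2.1 -2.1 -2.1 -2.3 -2.3 -2.4 -2.3 -2.  -2.1  0.   0.   0.   0.   0.
  0. ]
```

```bash
python3 -m pendant '[0.02,-0.42,0,0,0,0,1, 0.04,-0.9,0,0,0,0,1, 0.03,-0.9,0,0,0,0,1, 0.01,-0.4,0,0,0,0,1, 0,0,0,0,0,0,1, 0,0,0,0,0,0,1, 0,0,0,0,0,0,1]'
python3 - <<'E'
from go import *
go((448.3,39.5,95))
F=[]
for i in range(4): capture('top');F.append(get_obs()['contact_force'])
print(np.mean(F,0),np.std(F,0)); go((448.3,39.5,95))
E
```

```text
time: 7.6
tool_pos: [448.9, 40.1, 126.2]
tcp_rot: [3.141, 0.0, -3.105]
contact_force: [-1.1, 0.5, -0.1]
grip_width: 59.1
finger_force: 30.0
t 7.6 pos [448.9  40.1 126.2] rpy [ 3.141  0.    -3.105] F [-1.1  0.5 -0.1] w 59.1 ff 30.0
units [ 0.022 -0.019  1.04 ] turn [0. 0. 0.]
[-0.11104644  0.34452475 -0.46891962] [0.613126   0.21757249 0.32509   ]
t 7.8 pos [448.9  40.  126.2] rpy [ 3.141 -0.    -3.104] F [-0.6  0.6 -0.1] w 59.0 ff 30.0
units [ 0.022 -0.017  1.04 ] turn [ 0. -0. -0.]
```

```bash
python3 -m pendant '[0.02,-0.02,0.2,0,0,0,1, 0,0,0.3,0,0,0,1, 0,0,0.3,0,0,0,1, 0,0,0.3,0,0,0,1, 0,0,0.2,0,0,0,1, 0,0,0.05,0,0,0,1, 0,0,0,0,0,0,1]'
cat > st.py <<'E'
from go import *
def st(n=4):
    F=[];P=[]
    for i in range(n): capture('top');o=get_obs();F.append(o['contact_force']);P.append(o['tool_pos'])
    print('t',round(o['time'],2),'P',np.round(np.mean(P,0),2),'F',np.round(np.mean(F,0),2),'rpy',np.round(o['tcp_rot'],4))
E
python3 -c "from st import *;st()"
```

```text
time: 8.5
tool_pos: [448.3, 38.8, 85.4]
tcp_rot: [3.141, -0.001, -3.105]
contact_force: [0.2, 0.1, -1.5]
grip_width: 59.3
finger_force: 30.0
t 8.7 P [448.64  38.76  85.91] F [-0.39  0.39 -0.8 ] rpy [-3.1416e+00  8.0000e-04 -3.1054e+00]
```

```bash
python3 -m pendant '[0,0,0.05,0,0,0,1, 0,0,0.05,0,0,0,1, 0,0,0.05,0,0,0,1, 0,0,0.05,0,0,0,1, 0,0,0,0,0,0,1, 0,0,0,0,0,0,1]'
python3 -c "from st import *;st()"
python3 -m pendant '[0,0,0.05,0,0,0,1, 0,0,0.05,0,0,0,1, 0,0,0,0,0,0,1, 0,0,0,0,0,0,1]'
python3 -c "from st import *;st()"
```

```text
time: 9.3
tool_pos: [448.4, 38.8, 79.7]
tcp_rot: [3.142, -0.0, -3.105]
contact_force: [-0.3, 0.6, -1.3]
grip_width: 59.4
finger_force: 30.0
t 9.5 P [448.45  38.79  79.75] F [-0.37  0.06 -0.42] rpy [ 3.1415e+00  2.0000e-04 -3.1053e+00]
time: 9.9
tool_pos: [448.4, 38.8, 76.6]
tcp_rot: [3.141, -0.0, -3.105]
contact_force: [0.0, -0.1, -0.9]
grip_width: 58.8
finger_force: 30.0
t 10.1 P [448.45  38.8   76.73] F [-0.15  0.46 -0.84] rpy [ 3.1415e+00  1.0000e-04 -3.1053e+00]
```

```bash
cat >> st.py <<'E'
def ok(lim=2.5):
    F=[];P=[]
    for i in range(3): capture('top');o=get_obs();F.append(o['contact_force']);P.append(o['tool_pos'])
    f=np.mean(F,0);print('t',round(o['time'],2),'P',np.round(np.mean(P,0),2),'F',np.round(f,2))
    raise SystemExit(int(np.linalg.norm(f-[-.2,.3,-.6])>lim))
E
c(){ python3 -c "from st import *;ok()"; }
python3 -m pendant '[0,0,0.05,0,0,0,1, 0,0,0,0,0,0,1]' >/dev/null && c && python3 -m pendant '[0,0,0.05,0,0,0,1, 0,0,0,0,0,0,1]'>/dev/null && c && python3 -m pendant '[0,0,0.05,0,0,0,1, 0,0,0,0,0,0,1]'>/dev/null && c && python3 -m pendant '[0,0,0.05,0,0,0,1, 0,0,0,0,0,0,1]'>/dev/null && c && python3 -m pendant '[0,0,0.05,0,0,0,1, 0,0,0,0,0,0,1]'>/dev/null && c && python3 -m pendant '[0,0,0.05,0,0,0,1, 0,0,0,0,0,0,1]'>/dev/null && c
```

```text
t 10.45 P [448.38  38.8   75.16] F [-0.   -0.04 -0.47]
t 10.8 P [448.38  38.8   73.65] F [ 0.19 -0.26 -0.86]
t 11.15 P [448.37  38.79  72.16] F [-0.5  -0.01 -0.74]
t 11.5 P [448.38  38.8   70.66] F [ 0.41  0.04 -0.23]
t 11.85 P [448.29  38.83  69.12] F [-0.35 -0.11 -1.26]
t 12.2 P [448.22  38.91  67.62] F [-1.29  1.44 -0.63]
```

```bash
c(){ python3 -c "from st import *;ok(2.2)"; }
python3 -m pendant '[0.015,0.015,0,0,0,0,1, 0,0,0,0,0,0,1]' >/dev/null ; c && python3 -m pendant '[0,0,0.035,0,0,0,1, 0,0,0,0,0,0,1]'>/dev/null && c && python3 -m pendant '[0,0,0.035,0,0,0,1, 0,0,0,0,0,0,1]'>/dev/null && c
```

```text
t 12.55 P [448.12  39.12  67.76] F [-0.02  0.12 -0.88]
t 12.9 P [447.96  39.21  66.62] F [ 0.09  0.63 -0.68]
t 13.25 P [447.86  39.27  65.55] F [-0.75  0.6  -0.86]
```

```bash
c(){ python3 -c "from st import *;ok(2.2)"; }
python3 -m pendant '[0.01,0.005,0.035,0,0,0,1, 0,0,0,0,0,0,1]' >/dev/null ; c && python3 -m pendant '[0.01,0.005,0.035,0,0,0,1, 0,0,0,0,0,0,1]'>/dev/null && c && python3 -m pendant '[0,0,0.035,0,0,0,1, 0,0,0,0,0,0,1]'>/dev/null && c && python3 -m pendant '[0,0,0.035,0,0,0,1, 0,0,0,0,0,0,1]'>/dev/null && c
```

```text
t 13.6 P [447.64  39.37  64.52] F [-0.45  0.77 -0.52]
t 13.95 P [447.38  39.52  63.49] F [ 0.11  0.5  -0.73]
t 14.3 P [447.38  39.6   62.46] F [ 0.44  2.05 -0.12]
t 14.65 P [447.37  39.68  61.43] F [0.39 4.05 0.96]
```

```bash
c(){ python3 -c "from st import *;ok(3)"; }
python3 -m pendant '[0,0.018,0,0,0,0,1, 0,0,0,0,0,0,1]' >/dev/null ; c && python3 -m pendant '[0,0,0.035,0,0,0,1, 0,0,0,0,0,0,1]'>/dev/null && c && python3 -m pendant '[0,0,0.035,0,0,0,1, 0,0,0,0,0,0,1]'>/dev/null && c
```

```text
t 15.0 P [447.33  39.87  61.38] F [0.73 1.08 0.53]
t 15.35 P [447.41  39.95  60.43] F [-0.15  0.31  2.38]
t 15.7 P [447.61  39.97  59.85] F [-0.6   0.71  7.76]
```

```bash
python3 -m pendant '[0,0,-0.009,0,0,0,1, 0,0,0,0,0,0,1, 0,0,0,0,0,0,1, 0,0,0,0,0,0,1]' | grep force
python3 - <<'E'
from st import *
st(8)
cv2.imwrite('pics/p1.png',cv2.resize(capture('side')[190:310,230:390],None,fx=5,fy=5,interpolation=cv2.INTER_CUBIC)[:,:,::-1])
E
```

```text
contact_force: [-1.0, 0.7, 7.1]
finger_force: 30.0
t 16.5 P [447.58  39.98  59.88] F [-0.63  0.28  6.38] rpy [-3.1415e+00  7.0000e-04 -3.1053e+00]
```

View pics/p1.png

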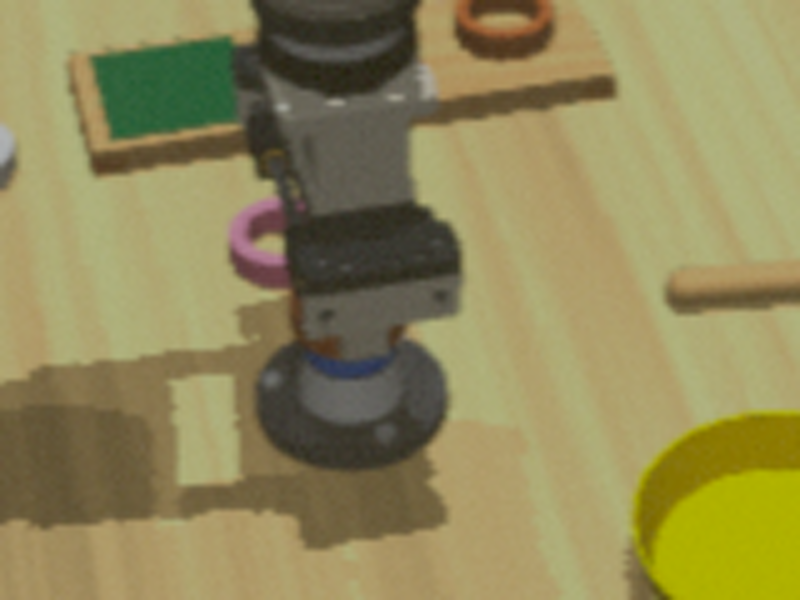

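The side crop shows the blue band clear below the collar at crop (350,365), with the front finger hiding the rest. With TCP z at 59.9, the lower edge is about 56.5 mm, 5.5 mm inside the yellow band's nearer limit. Blue showing from about 49 mm down fits that geometry. The collar is **yellow**. The push was held at about 7 N with a side force of 0.6 N or less. I'll lift it off.

```bash
python3 -m pendant '[0,0,-0.05,0,0,0,1, 0,0,-0.15,0,0,0,1, 0,0,-0.4,0,0,0,1, 0,0,-0.5,0,0,0,1, 0,0,-0.6,0,0,0,1, 0,0,-0.6,0,0,0,1, 0,0,-0.3,0,0,0,1, 0,0,0,0,0,0,1]'
python3 -m pendant '[-0.43,-0.41,0,0,0,0,1, -0.85,-0.81,0,0,0,0,1, -0.85,-0.81,0,0,0,0,1, -0.85,-0.81,0,0,0,0,1, -0.85,-0.81,0,0,0,0,1, -0.85,-0.81,0,0,0,0,1, -0.85,-0.81,0,0,0,0,1, -0.44,-0.42,0,0,0,0,1, 0,0,0,0,0,0,1, 0,0,0,0,0,0,1]'
python3 - <<'E'
from go import *
go((632.7,-124.5,12))
cv2.imwrite('pics/w4.png',capture('wrist')[:,:,::-1])
E
```

```text
time: 17.35
tool_pos: [447.8, 40.0, 138.5]
tcp_rot: [-3.141, 0.002, -3.105]
contact_force: [0.4, -0.4, -0.1]
grip_width: 59.1
finger_force: 30.0
time: 18.35
tool_pos: [631.5, -123.7, 135.9]
tcp_rot: [3.14, -0.003, -3.106]
contact_force: [-1.4, 1.1, 0.1]
grip_width: 59.4
finger_force: 30.0
t 18.35 pos [ 631.5 -123.7  135.9] rpy [ 3.140e+00 -3.000e-03 -3.106e+00] F [-1.4  1.1  0.1] w 59.4 ff 30.0
units [-0.053 -0.033  4.13 ] turn [ 0.02 -0.04 -0.  ]
```

View pics/w4.png

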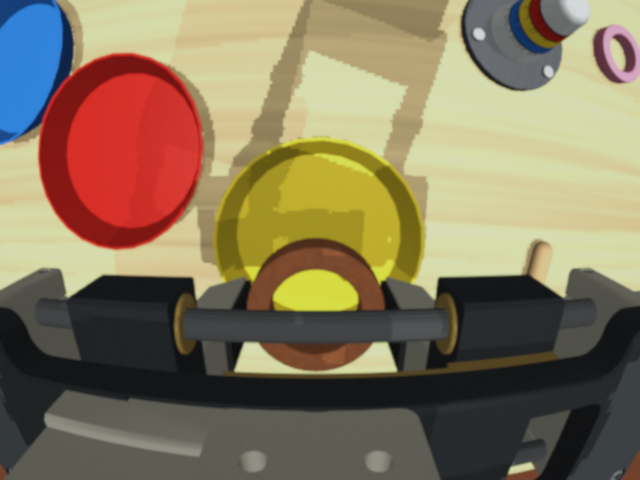

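The collar is held intact at (317,305) over the yellow basin (rim cols 215–425), so it is laterally centred. I'll descend.

```bash
python3 -m pendant '[-0.04,-0.02,0.4,0,0,0,1, 0,0,0.8,0,0,0,1, 0,0,0.9,0,0,0,1, 0,0,0.8,0,0,0,1, 0,0,0.6,0,0,0,1, 0,0,0.4,0,0,0,1, 0,0,0.15,0,0,0,1, 0,0,0,0,0,0,1, 0,0,0,0,0,0,1]'
python3 -c "from st import *;st()"
```

```text
time: 19.3
tool_pos: [634.3, -124.7, 17.0]
tcp_rot: [-3.141, 0.002, -3.105]
contact_force: [0.2, 0.2, -1.1]
grip_width: 59.2
finger_force: 30.0
t 19.5 P [ 634.31 -124.77   17.13] F [ 0.17 -0.14 -0.68] rpy [-3.1411e+00  1.6000e-03 -3.1054e+00]
```

```bash
c(){ python3 -c "from st import *;ok(1.6)"; }
python3 -m pendant '[0,0,0.1,0,0,0,1, 0,0,0.1,0,0,0,1, 0,0,0,0,0,0,1, 0,0,0,0,0,0,1]' >/dev/null ; c && python3 -m pendant '[0,0,0.04,0,0,0,1, 0,0,0,0,0,0,1]'>/dev/null && c && python3 -m pendant '[0,0,0.025,0,0,0,1, 0,0,0,0,0,0,1]'>/dev/null && c && python3 -m pendant '[0,0,0.025,0,0,0,1, 0,0,0,0,0,0,1]'>/dev/null && c && python3 -m pendant '[0,0,0.025,0,0,0,1, 0,0,0,0,0,0,1]'>/dev/null && c
```

```text
t 20.05 P [ 633.73 -124.63   10.05] F [ 0.48  0.07 -0.52]
t 20.4 P [ 633.67 -124.59    8.83] F [-0.05 -0.35 -0.79]
t 20.75 P [ 633.67 -124.6     8.08] F [ 0.14 -0.08 -0.54]
t 21.1 P [ 633.78 -124.63    7.42] F [ 0.17 -0.02 -0.49]
t 21.45 P [ 633.81 -124.64    7.37] F [-2.2   0.19  5.29]
```

The floor contact at z 7.4 confirms the 3.4 mm offset, so the gauge reading was 56.5 mm (yellow). I'll release partway and lift.

```bash
python3 -m pendant '[0,0,-0.01,0,0,0,-0.4, 0,0,0,0,0,0,-0.5, 0,0,0,0,0,0,-0.6, 0,0,0,0,0,0,-0.6, 0,0,0,0,0,0,-0.6, 0,0,0,0,0,0,-0.6]'
python3 -m pendant '[0,0,-0.1,0,0,0,-0.6, 0,0,-0.3,0,0,0,-0.6, 0,0,-0.7,0,0,0,-0.6, 0,0,-0.9,0,0,0,-0.6, 0,0,-0.9,0,0,0,-0.6, 0,0,-0.9,0,0,0,-0.6, 0,0,-0.4,0,0,0,-0.6, 0,0,0,0,0,0,-0.6]'
python3 -m pendant '[1,0,0,0,0,0,-0.6, 1,0,0,0,0,0,-0.6, 1,0,0,0,0,0,-0.6, 1,0,0,0,0,0,-0.6, 0,0,0,0,0,0,-0.6, 0,0,0,0,0,0,-0.6]'
python3 - <<'E'
from h import *
a=capture('side');b=capture('top')
cv2.imwrite('pics/end.png',np.hstack([cv2.resize(a[150:330,220:460],(400,300)),cv2.resize(b[130:310,140:440],(400,240))[:,:] if 0 else cv2.resize(b[110:320,160:440],(400,300))])[:,:,::-1])
E
```

```text
time: 22.05
tool_pos: [633.7, -124.6, 6.8]
tcp_rot: [3.141, -0.0, -3.105]
contact_force: [0.2, 0.3, -0.4]
grip_width: 73.4
finger_force: 0.0
time: 22.85
tool_pos: [634.8, -124.9, 135.3]
tcp_rot: [-3.14, 0.004, -3.105]
contact_force: [0.4, 0.0, -0.6]
grip_width: 73.7
finger_force: 0.0
time: 23.45
tool_pos: [513.5, -129.0, 132.3]
tcp_rot: [3.141, -0.001, -3.106]
contact_force: [0.4, -0.6, -0.1]
grip_width: 73.6
finger_force: 0.0
```

View pics/end.png

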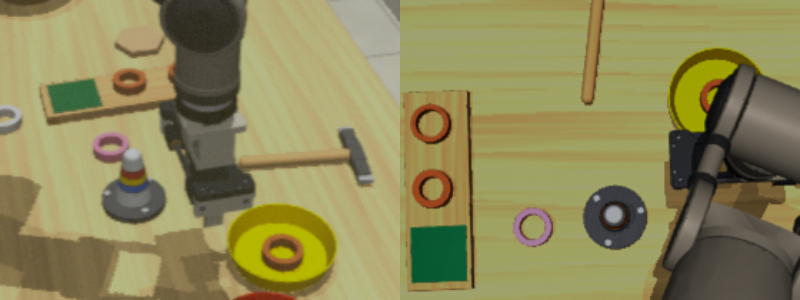

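The picture shows the collar flat and whole in the yellow basin at (283,252). The other collars and the hammer lie undisturbed, and the arm is clear.

```bash
python3 -c "from plant import close_job; print(close_job())"
```

```text
the job is handed in; nothing more can be done
None
```

The collar's lower edge stopped at the yellow band (about 56.5 mm up) under a steady push of about 7 N (momentarily about 8.4 N); it now lies flat and whole in the yellow basin, and the job is handed in.

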